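# Close and grease a rolling mill's gear case at a goldsmith's bench

### The arm

A 7-joint arm with a two-finger parallel gripper is mounted at the origin on the work surface. World frame = base frame: x ahead of the robot, y to its left, z up, the work surface at z = 0. Lengths are in m, angles in rad, forces in N, time in s.
With the tool pointing down it reaches from about 0.4 to 0.85 m from the base axis. Payload 10.4 kg.
Tool frame: the origin (TCP) lies midway between the tips of the shut fingers; the grasp point (between the pads) lies hold_point_z behind it (hold_point_z is the distance from the TCP to the grasp point, in m); z points along the fingers, y is the line along which they close (so a half turn about z gives the same grasp; the last joint's range is limited). The gripper opens to 87 mm and grips with 3 to 60 N. Pads are 19 mm wide; open, the fingers measure 117 mm over their backs; the gripper's body (75 mm by 190 mm) begins 51 mm behind the grasp point.
Start: joints at [1.266, 0.332, -0.065, 1.46, 0.022, 1.35, -0.088], TCP at [0.174, -0.6, 0.223] pointing down, gripper open.
Joint ranges: [-2.6, 2.6], [-0.5, 2.12], [-1.47, 1.34], [0.16, 2.42], [-1.27, 4.41], [0.06, 2.06], [-2.6, 2.6]. Speed limits (rad/s): [2.22, 2.22, 2.79, 2.79, 3.14, 3.14, 3.14].

### API

Orientations are given as a unit quaternion [x, y, z, w].
In Python, from bench import * gives the robot as it stands. The module is installed in compiled form; this text tells all that it offers.
- The arm moves only by the tool drive_tool, never from a script. Its argument "increments" is a list of rows, each a list of 6 numbers: the shift along the tool's x, y, z scaled (see below), then the turn, a rotation vector about the tool's x, y, z scaled (see below). In form: [[dx, dy, dz, rx, ry, rz], ...]. A call has exactly 5 rows; each row is the pose to reach, as a shift and turn from the pose commanded when the call began, along the tool's axes at that moment; what a row does not reach only later rows make up. The controller multiplies each number of a shift by 300 mm and each number of a turn by pi/4 rad. A row lasts 1/12 s, in which the tool goes at most 41.7 mm and 7.16 degrees, less where a joint would pass 70% of its speed; a pose out of reach is approached as far as the arm can. A call with a number of a shift or a turn outside -1 to 1 is refused whole. A call with a gripper value outside its range is refused whole. "claw" is the closure, from 0 (fully open) to 1 (shut), set as the call begins (left out, the last holds). The fingers move at their own pace and stop on an object; "force" is the grip in N (left out, the last holds). Time passes only in rows, so rows that repeat a pose let the fingers close, or fill a call up. It gives the time, the measured TCP pose, the force, the opening and the grip force at its end, in the units of the state.
- read_state(): the state, without advancing time (a new reading comes with each control period).
- camera(name): name is "scene" or "top" or "wrist"; returns the picture (384x512x3 uint8, blue, green, red); there is no depth.
- get_calibration(name): a dict with "K" (3x3 intrinsics, pixels), "k1" (the pictures are not rectified: a ray, as slopes to the right and down, at radius r is drawn at 1 + k1 r^2 times it, then the intrinsics apply), "position" and "rotation" of the camera in the world. Camera axes: x right, y down, z forward; pixel columns grow to the right and rows downward; lengths in m; the calibration is good to about 2 mm. A picture is of the moment at which its call begins: read the wrist's pose just before it. get_calibration takes no time and is no camera call; for the wrist camera it gives the pose at the moment of the call.
- close_job(): hands the job in; it is judged then, once.
The state is a dict: "time": time; "joint_positions": joint angles; "joint_vel": joint speeds; "joint_torque": joint torques, N m; "ee_pos": TCP position; "eef_rot": TCP orientation; "ft_force": force on the tool from outside, world axes, zero at the start; "torque": the same for the moment, N m; "width": finger opening in m; "grip_force": force on a finger pad.
Only numpy, scipy, OpenCV 4.12 (cv2) and the standard library are available. Lean on these libraries where they do the work, as an engineer would, in place of code of your own. Each camera call takes 0.05 s, during which the arm holds its last target. There are 200 camera calls.

### The job

Close the rolling mill's green gear case and grease it: lower the cover plate over the two locating pins until it lies flush on the case and let go of it, then take the red push grease gun out of its stand and press its mouth squarely onto the tilted brass nipple until the nipple snaps in. Finish while still gripping the gun and holding it pushed on squarely, snapped in against the nipple's spring (nothing is put down at the end), with the cover still flush and the other things on the bench left where they are.

Things in the scene. Friction and masses are not known exactly. Their poses are not given: they have to be found in the camera images.
- case: Green gear case (mm), fixed, 100 (x) x 130 (y) x 60 high, open top, gears inside; origin: centre of underside, z up. Two pins, 8 diameter, stand on the top rim at x 0, y -46 and +46, 17 tall, the top 6 tapering to 3.6. On its -x side (towards the robot, turned up to 0.4 rad) a foot to x = -110, 62 wide, 20 high, with a 30 diameter boss leaning to -x that carries the nipple.
- case_seat (a point): The centre of the case's top rim, 60 above the case's origin and midway between the pins; axes as the case's.
- cover: Loose aluminium plate (mm), 100 (x) x 130 (y) x 8 thick, about 300 g, flat on the bench at the start; origin: centre of underside, z up. Two 10.5 diameter through holes at x 0, y -46 and +46. On top a black grip bar 22 (x) x 50 (y), its top 42 above the origin. Half a turn makes no difference. Fitted, its origin lies at case_seat and its outline matches the case's.
- stand: Fixed stand for the grease gun: dark base plate 90 x 90 x 6 with an upright grey tube, 47 outside and 37 inside diameter, its rim 66 above the bench. Origin at the centre of the underside, z up.
- gun: Rigid red grease gun (mm), about 330 g, upright in the stand, mouth down on its base plate. Origin: centre of the mouth; z along the gun away from the mouth. Coupler 28 outside; nozzle 16 diameter to z 40; red barrel 34 diameter, z 40-85; black flange 60 diameter, z 85-90, which fingertips can push on; red square grip 26 x 26, flats facing x and y, z 90-132. Lift 65 to clear the stand.
- gun_socket (a point): Floor of the socket in the gun's mouth, on its axis, 12 mm above the mouth; axes as the gun's. The socket is 20 mm wide at the mouth, narrowing to 14 at 6 deep. In use its floor bears on the nipple's tip.
- nipple_tip (a point): Tip of the brass nipple (moves with it); z points outwards along the nipple, which leans 0.5 rad from vertical towards the case's -x side. Unpressed it stands 26 mm out of the boss, at x -90, y 0, z 68 mm in the case's frame. Stem 10.4 mm diameter, head 12.4, tapering to 7 at the tip.
- nipple (a joint): How far the nipple is pushed in along its axis, m: 0 out, 0.010 at its stop. It holds out until pressed with about 10 N, then gives way (the snap) with falling resistance: about 8 N at 0.003, 6 N at 0.006, 4 N near its stop, where it stands firm. Let go, its spring sends it out again.
- pliers: Bystander: pliers with red handles, 140 long, lying on the bench; origin at the middle.
- hammer: Bystander: hammer lying on the bench; origin at the middle of its underside.
- mandrel: Bystander: upright steel ring mandrel, 150 tall on a foot of 56 diameter; origin under the foot.
- jar: Bystander: glass jar with a brass cap, 56 diameter, 70 tall; origin under it.
- bearing: Bystander: steel bearing ring, 48 outside diameter, 14 tall; origin under it.
- flower: Bystander: golden flower on a dark wooden foot, 92 across, 66 tall; origin under it.
- dish: Bystander: small white bowl, 80 across, 22 tall; origin under it.
There are look-alikes about, which are no part of the job. Leave any purple look-alike of the case alone. Leave any brown look-alike of the gun alone.

How it is judged:
On the way, in this order (a step that is already met when the one before it is completed fails the run):
1. the cover lies flush on the case over both pins, let go of, while the nipple is still out (distance between cover and case_seat below 0.004 m and angle between the z axis of cover and the z axis of case, either way round below 0.03 rad and angle between the y axis of cover and the y axis of case, either way round below 0.08 rad and contact force between cover and the fingers below 0.2 N and value of joint nipple below 0.002 m), for 0.2 s.
2. the gun's mouth is squarely on the nipple, which has snapped in (value of joint nipple above 0.0055 m and distance between gun_socket and nipple_tip below 0.006 m and angle between the z axis of gun and the z axis of nipple_tip, either way round below 0.14 rad), for 0.2 s.
At the end, for the whole second after the job is handed in: Cover untouched and flush on the case (4 mm, 0.03 rad); fingers gripping the gun, its socket floor within 6 mm of the nipple's tip and its axis within 0.14 rad of the nipple's; nipple in past its snap (over 5.5 mm), pressing back over 2.5 N; gun still, all through the last second (all of step 2 and contact force between gun and case above 2.5 N and contact force between gun and the fingers above 3 N and linear speed of gun below 0.03 m/s and distance between cover and case_seat below 0.004 m and angle between the z axis of cover and the z axis of case, either way round below 0.03 rad and angle between the y axis of cover and the y axis of case, either way round below 0.08 rad and contact force between cover and the fingers below 0.2 N); the arm keeps its last pose, push and grip.
It fails at once if a bystander (pliers, hammer, mandrel, jar, bearing, flower or dish) is moved more than 30 mm (distance of any of pliers, hammer, mandrel, jar, bearing, flower, dish from where it was at the start of the episode above 0.03 m).
It also fails if it takes over 61 s, if anything falls off the work surface, if the arm or the gripper's body presses on something with over 40 N, if the wrist force passes 120 N, or if a joint passes its speed limit or range.

## Working session

There is one attempt and no reset: what is moved stays moved. The work goes in short steps, Python scripts to look and compute and a tool call to move; the robot and the scene stay as the last step left them, time stands still between calls to the robot, and variables do not carry over. Pictures are saved under pics/ and viewed, at most 10 in all, crops included, and the job is handed in when it is done.

Besides the shell and the picture viewer there is one more tool, called after "Call:" by a JSON object that holds its "fn" and its "kwargs". drive_tool: Moves the arm, as the interface text tells. Its arguments: {"type":"object","properties":{"increments":{"type":"array","items":{"type":"array","items":{"type":"number"}}},"claw":{"type":"number"},"force":{"type":"number"}},"required":["increments"]}

```bash
mkdir -p pics; python3 - <<'E'
from bench import *
import cv2,numpy as np
s=read_state(); print(s)
for n in ("scene","top","wrist"):
    c=get_calibration(n); print(n,{k:np.round(v,4).tolist() for k,v in c.items()})
    cv2.imwrite(f"pics/{n}0.png",camera(n))
E
python3 -c "
import cv2,numpy as np
a=cv2.imread('pics/scene0.png');b=cv2.imread('pics/top0.png');cv2.imwrite('pics/both0.png',b)"
```

```text
{'time': 0.0, 'joint_positions': array([ 1.26639045,  0.33285067, -0.0647288 ,  1.46094146,  0.02156238,
        1.34990674, -0.08849486]), 'joint_vel': array([-0.0008443 , -0.00010436, -0.00050744,  0.00110601, -0.00057178,
       -0.00096919, -0.00034627]), 'joint_torque': array([ 9.29881111e-06, -6.23253679e+01,  2.46242451e-02, -3.89898491e+01,
       -6.12919056e-02,  3.97297984e-02,  1.58205298e-04]), 'ee_pos': array([ 0.17372073, -0.5999637 ,  0.22176718]), 'eef_rot': array([ 9.90086180e-01,  1.40459450e-01, -1.09325049e-04, -6.97864401e-04]), 'ft_force': array([ 0.64410805,  0.10485738, -0.1177964 ]), 'torque': array([-0.00898661,  0.018161  ,  0.01886882]), 'grip_force': 0.0, 'width': 0.08707872190195626}
scene {'K': [[446.9455, 0.0, 252.4458], [0.0, 446.9455, 187.4303], [0.0, 0.0, 1.0]], 'k1': -0.054, 'position': [1.4538, 0.2275, 0.9811], 'rotation': [0.5356, 0.7423, -0.3292, -0.2318]}
top {'K': [[439.2822, 0.0, 258.0773], [0.0, 439.2822, 189.9653], [0.0, 0.0, 1.0]], 'k1': 0.021, 'position': [0.4235, -0.0925, 1.1574], 'rotation': [0.7143, -0.6983, 0.0246, -0.0399]}
wrist {'K': [[271.8723, 0.0, 256.8048], [0.0, 271.8723, 196.5817], [0.0, 0.0, 1.0]], 'k1': 0.0046, 'position': [0.2375, -0.581, 0.3838], 'rotation': [0.7935, -0.5962, -0.0738, 0.0974]}
```

View pics/top0.png

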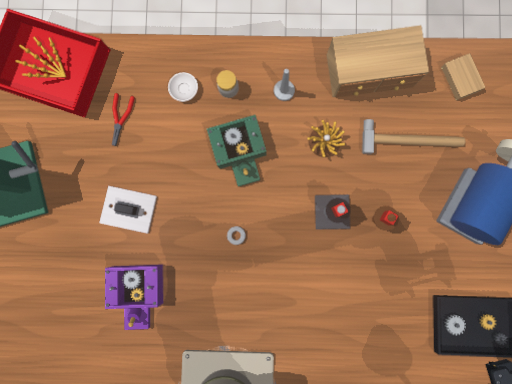

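View pics/scene0.png

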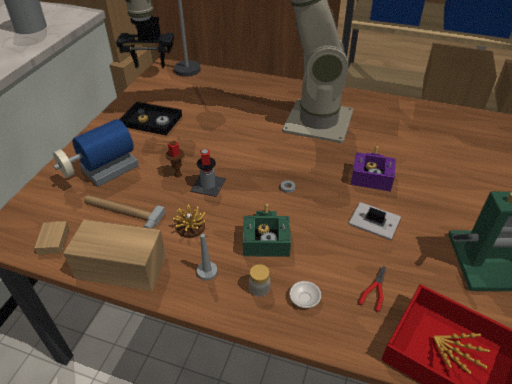

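Top view: cover (white, black bar) at about (128,210), green case (237,142) with the nipple foot at (246,172), gun grip (340,209) in the stand, brown look-alike (389,218). The scene view agrees: case (267,235), gun (206,160), cover (375,218).

```bash
cat > h.py <<'E'
from bench import *
import cv2,numpy as np
from scipy.spatial.transform import Rotation as R
def snap(n):
    c=get_calibration(n); return camera(n),c
def ray(c,p):
    K=c["K"]; d=(np.asarray(p,float)-[K[0][2],K[1][2]])/K[0][0]; u=d.copy()
    for _ in range(8): u=d/(1+c["k1"]*(u@u))
    q=np.asarray(c["rotation"]); M=q if q.shape==(3,3) else R.from_quat(q).as_matrix()
    v=M@np.array([u[0],u[1],1]); return np.asarray(c["position"]),v/np.linalg.norm(v)
def plane(c,p,z):
    o,v=ray(c,p); return o+v*(z-o[2])/v[2]
def tri(*cp):
    A=np.zeros((3,3));b=np.zeros(3)
    for c,p in cp:
        o,v=ray(c,p);P=np.eye(3)-np.outer(v,v);A+=P;b+=P@o
    x=np.linalg.solve(A,b)
    return x,[np.linalg.norm(np.cross(x-ray(c,p)[0],ray(c,p)[1])) for c,p in cp]
def proj(c,X):
    M=R.from_quat(c["rotation"]).as_matrix();u=M.T@(np.asarray(X)-c["position"]);u=u[:2]/u[2]
    return u*(1+c["k1"]*(u@u))*c["K"][0][0]+[c["K"][0][2],c["K"][1][2]]
def blobs(m,roi,amin=20):
    x0,y0,x1,y1=roi; z=np.zeros(m.shape,np.uint8); z[y0:y1,x0:x1]=m[y0:y1,x0:x1]
    cs,_=cv2.findContours(z,cv2.RETR_EXTERNAL,cv2.CHAIN_APPROX_NONE)
    return sorted([k for k in cs if cv2.contourArea(k)>=amin],key=cv2.contourArea,reverse=True)
def cen(k):
    m=cv2.moments(k);return np.array([m["m10"],m["m01"]])/m["m00"]
def move(dst,rot,claw=None):
    "print shift/turn in tool units from the present pose"
    s=read_state();r=R.from_quat(s["eef_rot"])
    print("shift",np.round(r.inv().apply(np.asarray(dst)-s["ee_pos"])/.3,4),"turn",np.round((r.inv()*rot).as_rotvec()/(np.pi/4),4))
E
python3 - <<'E'
from h import *
T=cv2.imread('pics/top0.png');S=cv2.imread('pics/scene0.png')
ct,cs=get_calibration("top"),get_calibration("scene")
def hsv(i,lo,hi): return cv2.inRange(cv2.cvtColor(i,cv2.COLOR_BGR2HSV),lo,hi)
# cover
for nm,I,c,roi in (("top",T,ct,(90,175,170,245)),("scene",S,cs,(340,195,410,245))):
    k=blobs(hsv(I,(0,0,150),(180,60,255)),roi)[0]; bx=cv2.boxPoints(cv2.minAreaRect(k))
    print(nm,"cover",[plane(c,p,.008).round(3).tolist() for p in bx])
    b=blobs(hsv(I,(0,0,0),(180,255,60)),roi)[0]; print(" bar",cen(b),plane(c,cen(b),.042).round(3))
# case
for nm,I,c,roi in (("top",T,ct,(195,105,280,195)),):
    k=blobs(hsv(I,(60,60,20),(95,255,255)),roi)[0]; print(nm,"case",[plane(c,p,.06).round(3).tolist() for p in cv2.boxPoints(cv2.minAreaRect(k))])
g=[]
for nm,I,c,roi in (("top",T,ct,(310,190,365,230)),("scene",S,cs,(190,145,225,195))):
    I2=hsv(I,(0,150,90),(8,255,255))|hsv(I,(172,150,90),(180,255,255)); k=blobs(I2,roi,8); print(nm,[(cen(q).round(1).tolist(),cv2.contourArea(q)) for q in k]); g.append((c,cen(k[0])))
print("gun",tri(*g), plane(ct,g[0][1],.138))
k=blobs(hsv(T,(0,0,0),(180,90,90)),(310,190,365,232))[0];print("stand",plane(ct,cv2.minAreaRect(k)[0],.006),cv2.minAreaRect(k))
def up(a,n): cv2.imwrite(n,cv2.resize(a,None,fx=5,fy=5,interpolation=cv2.INTER_CUBIC))
up(np.hstack([T[105:195,200:275],S[195:285,230:305]]),"pics/case0.png")
E
```

```text
top cover [[0.433, 0.35, 0.008], [0.534, 0.333, 0.008], [0.508, 0.202, 0.008], [0.407, 0.22, 0.008]]
 bar [134.06818182 210.52272727] [0.466 0.248 0.042]
scene cover [[0.505, 0.204, 0.008], [0.406, 0.213, 0.008], [0.434, 0.346, 0.008], [0.529, 0.331, 0.008]]
 bar [375.52173913 216.2173913 ] [0.492 0.273 0.042]
top case [[0.678, 0.067, 0.06], [0.715, -0.055, 0.06], [0.621, -0.084, 0.06], [0.584, 0.037, 0.06]]
top [([339.6, 209.4], 135.5)]
scene [([205.6, 158.0], 76.5)]
gun (array([ 0.4767152 , -0.26245815,  0.11366165]), [np.float64(0.00022564768399949695), np.float64(0.00022564768399954102)]) [ 0.47554543 -0.25870575  0.138     ]
stand [ 0.47525641 -0.2735081   0.006     ] ((337.0, 212.0), (30.0, 24.0), 90.0)
```

View pics/case0.png

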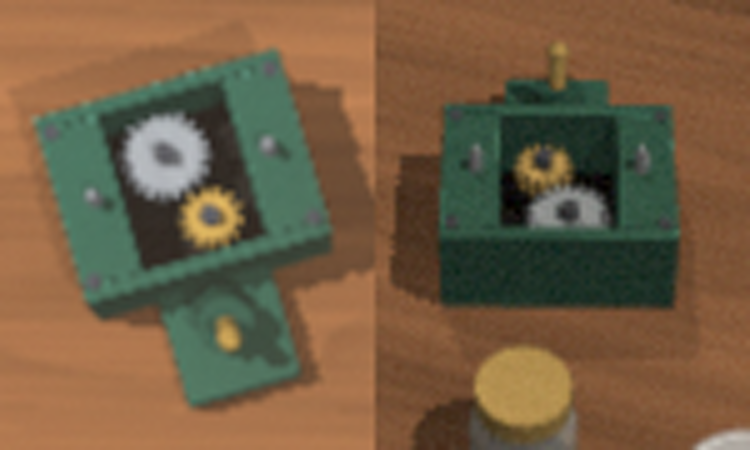

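Call:
{"fn": "drive_tool", "kwargs": {"increments": [[0.07,-0.066,-0.02,0,0,0],[0.14,-0.132,-0.04,0,0,0],[0.21,-0.198,-0.06,0,0,0],[0.28,-0.264,-0.08,0,0,0],[0.35,-0.33,-0.1,0,0,0]], "claw": 0}}

```text
time: 0.57
ee_pos: [0.2476, -0.4747, 0.2525]
eef_rot: [0.99, 0.14, -0.0, -0.0]
ft_force: [0.1, -0.9, 0.3]
width: 0.0872
grip_force: 0.0
```

Call:
{"fn": "drive_tool", "kwargs": {"increments": [[0.07,-0.066,-0.02,0,0,0],[0.14,-0.132,-0.04,0,0,0],[0.21,-0.198,-0.06,0,0,0],[0.28,-0.264,-0.08,0,0,0],[0.35,-0.33,-0.1,0,0,0]]}}

```text
time: 0.98
ee_pos: [0.3209, -0.3504, 0.2827]
eef_rot: [0.99, 0.14, -0.0, 0.0]
ft_force: [0.5, -0.1, -0.1]
width: 0.0872
grip_force: 0.0
```

Call:
{"fn": "drive_tool", "kwargs": {"increments": [[0.07,-0.066,-0.02,0,0,0],[0.14,-0.132,-0.04,0,0,0],[0.21,-0.198,-0.06,0,0,0],[0.28,-0.264,-0.08,0,0,0],[0.35,-0.33,-0.1,0,0,0]]}}

```text
time: 1.4
ee_pos: [0.3941, -0.2261, 0.3128]
eef_rot: [0.99, 0.14, -0.0, 0.0]
ft_force: [0.9, -0.2, 0.3]
width: 0.087
grip_force: 0.0
```

```bash
python3 - <<'E'
from h import *
import bench,pickle
print([k for k in dir(bench) if k[0]!='_'])
s=read_state();print(s['ee_pos'],s['eef_rot'],s['time'])
I,c=snap("wrist");cv2.imwrite("pics/w1.png",I);pickle.dump(c,open("c1.pkl","wb"))
print(c['position'],R.from_quat(c["rotation"]).as_matrix().round(3) if np.size(c["rotation"])==4 else 0)
E
```

```text
['PlanningError', 'camera', 'close_job', 'get_calibration', 'hold_point_z', 'read_state']
[ 0.39414155 -0.22608351  0.31275897] [ 9.90096030e-01  1.40391701e-01 -1.06613946e-04  1.05433769e-04] 1.4
[ 0.45796258 -0.20685334  0.47471405] [[ 0.278 -0.932 -0.233]
 [-0.961 -0.27  -0.068]
 [ 0.     0.243 -0.97 ]]
```

View pics/w1.png

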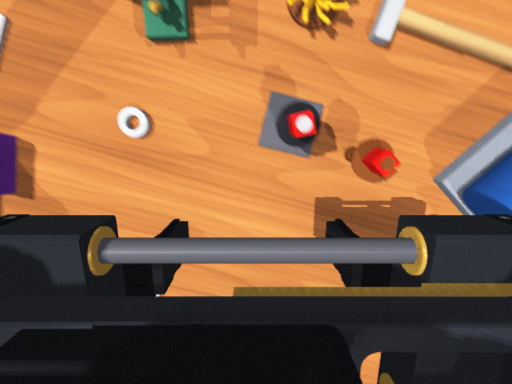

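The wrist view shows the gun grip at (302,124) in its stand, the brown one at (381,162), and the nipple foot at (160,10). I'll go on to views of the case from two places.

Call:
{"fn": "drive_tool", "kwargs": {"increments": [[0.06,-0.044,0.02,0,0,0],[0.12,-0.088,0.04,0,0,0],[0.18,-0.132,0.06,0,0,0],[0.24,-0.176,0.08,0,0,0],[0.3,-0.22,0.1,0,0,0]]}}

```text
time: 1.87
ee_pos: [0.4623, -0.1383, 0.2822]
eef_rot: [0.99, 0.14, -0.0, 0.0]
ft_force: [-0.2, -0.2, -0.7]
width: 0.0872
grip_force: 0.0
```

Call:
{"fn": "drive_tool", "kwargs": {"increments": [[0.06,-0.044,0.02,0,0,0],[0.12,-0.088,0.04,0,0,0],[0.18,-0.132,0.06,0,0,0],[0.26,-0.19,0.1,0,0,0],[0.26,-0.19,0.1,0,0,0]]}}

```text
time: 2.28
ee_pos: [0.522, -0.0576, 0.2504]
eef_rot: [0.99, 0.143, -0.001, -0.002]
ft_force: [-0.9, -0.2, -1.3]
width: 0.0869
grip_force: 0.0
```

```bash
python3 - <<'E'
from h import *
import pickle
print(read_state()['ee_pos'],hold_point_z)
I,c=snap("wrist");cv2.imwrite("pics/w2.png",I);pickle.dump(c,open("c2.pkl","wb"))
E
```

```text
[ 0.52204335 -0.05761466  0.25035016] 0.0187
```

Call:
{"fn": "drive_tool", "kwargs": {"increments": [[0.02,-0.07,0,0,0,0],[0.04,-0.14,0,0,0,0],[0.06,-0.21,0,0,0,0],[0.1,-0.35,0,0,0,0],[0.1,-0.35,0,0,0,0]]}}

```text
time: 2.75
ee_pos: [0.5197, 0.0532, 0.2532]
eef_rot: [0.99, 0.144, 0.001, -0.001]
ft_force: [-0.6, 1.5, -0.1]
width: 0.0867
grip_force: 0.0
```

```bash
python3 - <<'E'
from h import *
import pickle
print(read_state()['ee_pos'])
I,c=snap("wrist");cv2.imwrite("pics/w3.png",I);pickle.dump(c,open("c3.pkl","wb"))
a=cv2.imread("pics/w2.png")
cv2.imwrite("pics/w23.png",np.vstack([cv2.resize(x[0:220],None,fx=1.36,fy=1.36,interpolation=cv2.INTER_CUBIC) for x in (a,I)]))
E
```

```text
[0.51969917 0.05321329 0.25321329]
```

View pics/w23.png

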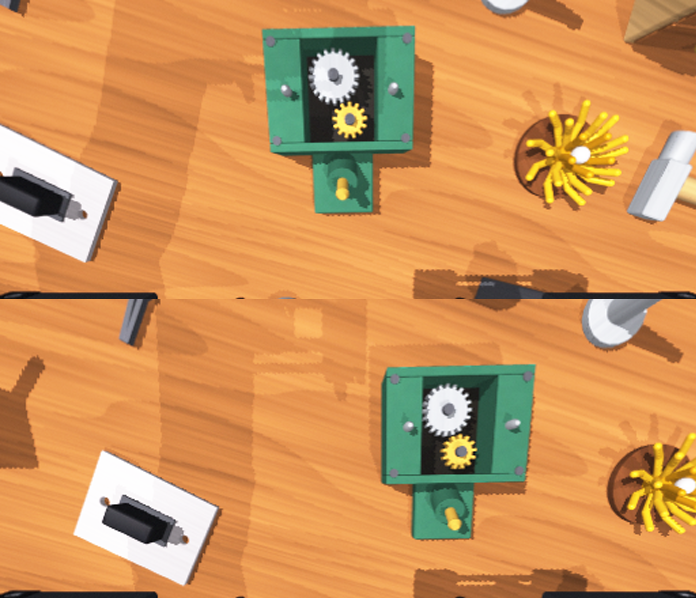

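Both wrist views show the case with its four grey rim screws and two pins (view 2 pixels about (212,67) and (290,65)) and the brass nipple. In view 3 the cover is whole, with its holes at about (76,148) and (136,177).

```bash
cat > m.py <<'E'
from h import *
import pickle
hsv=lambda i,lo,hi: cv2.inRange(cv2.cvtColor(i,cv2.COLOR_BGR2HSV),lo,hi)
W={i:(cv2.imread(f"pics/w{i}.png"),pickle.load(open(f"c{i}.pkl","rb"))) for i in (1,2,3)}
E
python3 - <<'E'
from m import *
rois={2:(190,15,310,112),3:(275,45,400,142)}
for i in (2,3):
    I,c=W[i]; x0,y0,x1,y1=rois[i]
    g=blobs(hsv(I,(0,0,60),(180,70,255)),rois[i],5)
    print(i,"grey",[(cen(k).round(1).tolist(),cv2.contourArea(k)) for k in g])
    b=blobs(hsv(I,(18,120,110),(35,255,255)),(x0,y0+85,x1,y1+60),8)
    for k in b: 
        k=k[:,0]; print(" brass",cen(k[:,None]).round(1),"low",k[k[:,1]==k[:,1].max()].mean(0),k[k[:,1]==k[:,1].min()].mean(0),len(k))
I,c=W[3]
k=blobs(hsv(I,(0,0,140),(180,60,255)),(30,100,170,220))[0]
h=cv2.convexHull(k); q=cv2.approxPolyDP(h,8,True)[:,0]; print("cover corners px",q.tolist(),[plane(c,p,.008).round(4).tolist() for p in q],"ctr")
h=blobs(hsv(I,(5,100,30),(25,255,255)),(50,105,165,215),4)
m=np.zeros(I.shape[:2],np.uint8);cv2.fillPoly(m,[cv2.convexHull(k)],255)
m=cv2.erode(m,np.ones((5,5)))
h=blobs(hsv(I,(5,90,20),(25,255,255))&m,(30,100,170,220),4)
print("holes",[(cen(j).round(1).tolist(),cv2.contourArea(j),plane(c,cen(j),.008).round(4).tolist()) for j in h])
bb=blobs(hsv(I,(0,0,0),(180,255,50))&m,(30,100,170,220),10)[0]
print("bar",cv2.boundingRect(bb),cv2.approxPolyDP(bb,3,True)[:,0].tolist())
E
```

```text
2 grey [([245.1, 55.9], 1106.0), ([288.6, 64.7], 47.5), ([210.1, 66.2], 47.0), ([256.8, 87.2], 36.5), ([299.0, 27.5], 34.5), ([248.5, 100.4], 33.5), ([198.3, 29.8], 31.5), ([203.1, 103.0], 27.5), ([297.9, 101.0], 27.5), ([271.4, 79.3], 23.5), ([270.8, 53.2], 15.0)]
 brass [251.3 138.8] low [251. 146.] [251. 131.] 39
3 grey [([327.8, 81.4], 1032.0), ([376.5, 91.6], 55.0), ([299.7, 93.5], 39.0), ([338.6, 111.7], 38.0), ([289.9, 58.4], 32.0), ([387.8, 56.1], 29.5), ([289.1, 127.6], 26.5), ([381.3, 125.6], 24.5)]
 brass [332.5 161.4] low [334. 169.] [331. 153.] 39
cover corners px [[74, 112], [159, 153], [136, 209], [54, 172]] [[0.5309, 0.3305, 0.008], [0.5085, 0.2024, 0.008], [0.4131, 0.2193, 0.008], [0.4354, 0.3482, 0.008]] ctr
holes [([136.1, 176.3], 13.0, [0.4642, 0.2286, 0.008]), ([78.4, 148.6], 10.0, [0.4809, 0.3177, 0.008])]
bar (80, 150, 43, 30) [[80, 152], [111, 168], [105, 178], [96, 174], [107, 179], [119, 175], [122, 164], [94, 150]]
```

```bash
python3 - <<'E'
from m import *
c2,c3=W[2][1],W[3][1]
P={"TL":((198.3,29.8),(289.9,58.4)),"TR":((299,27.5),(387.8,56.1)),"BL":((203.1,103),(289.1,127.6)),"BR":((297.9,101),(381.3,125.6)),"pinL":((210.1,66.2),(299.7,93.5)),"pinR":((288.6,64.7),(376.5,91.6)),"nipc":((251.3,138.8),(332.5,161.4)),"niptip":((251,145.5),(334,168.5))}
X={}
for k,(a,b) in P.items():
    x,e=tri((c2,a),(c3,b));X[k]=x; print(k,x.round(4),np.round(e,4)[0], plane(c2,a,.06).round(4)[:2],plane(c3,b,.06).round(4)[:2])
for c in (0,1):
    Q=np.array([plane((c2,c3)[c],P[k][c],.06) for k in ("TL","TR","BL","BR")]);y=Q[0]+Q[2]-Q[1]-Q[3]; print("ctr",Q.mean(0),"yaw",np.arctan2(-y[0],y[1]))
q=np.mean([X[k] for k in ("TL","TR","BL","BR")],0);y=X["TL"]+X["BL"]-X["TR"]-X["BR"];print(q,np.arctan2(-y[0],y[1]))
y=X["pinL"]-X["pinR"];print("pins",(X["pinL"]+X["pinR"])/2,np.arctan2(-y[0],y[1]),np.linalg.norm(y))
# gun
ct,cs=get_calibration("top"),get_calibration("scene")
red=lambda I:hsv(I,(0,150,80),(8,255,255))|hsv(I,(172,150,80),(180,255,255))
I,c1=W[1]; k=blobs(red(I),(270,90,330,150))[0];print("gun w1",cen(k),cv2.minAreaRect(k),cv2.approxPolyDP(cv2.convexHull(k),3,True)[:,0].tolist())
print([plane(c1,p,.138).round(4).tolist() for p in cv2.boxPoints(cv2.minAreaRect(k))])
E
```

```text
TL [0.6723 0.0585 0.0609] 0.0001 [0.6723 0.0587] [0.6726 0.0585]
TR [ 0.7075 -0.0521  0.0608] 0.0002 [ 0.7075 -0.0521] [ 0.708  -0.0524]
BL [0.5961 0.0344 0.0603] 0.0002 [0.5959 0.0344] [0.5963 0.0343]
BR [ 0.6315 -0.0766  0.0594] 0.0003 [ 0.6311 -0.0766] [ 0.6317 -0.0764]
pinL [0.6378 0.0351 0.0654] 0.0 [0.6387 0.0363] [0.6386 0.0346]
pinR [ 0.6656 -0.0526  0.0664] 0.0003 [ 0.6667 -0.0529] [ 0.6674 -0.055 ]
nipc [ 0.5715 -0.0344  0.0561] 0.0003 [ 0.5714 -0.0344] [ 0.5719 -0.0332]
niptip [ 0.5638 -0.0364  0.0662] 0.0002 [ 0.5632 -0.0364] [ 0.5637 -0.0383]
ctr [ 0.65172119 -0.00887795  0.06      ] yaw 0.3073378901057882
ctr [ 0.65218335 -0.00899592  0.06      ] yaw 0.3090176211671867
[ 0.65183727 -0.00895958  0.06037657] 0.308499786714752
pins [ 0.65171032 -0.00874786  0.06590206] 0.30606920856402053 0.0920461477588772
gun w1 [301.73183926 123.66202988] ((301.62353515625, 123.80587768554688), (26.140121459960938, 27.767101287841797), 77.47119140625) [[309, 109], [317, 133], [292, 136], [287, 115]]
[[0.4834, -0.2347, 0.138], [0.4987, -0.2634, 0.138], [0.4729, -0.2795, 0.138], [0.457, -0.2503, 0.138]]
```

Case centre is (0.6518,-0.0089,0.060), yaw 0.3075, pins 92 mm apart, and the nipple tip measured within 2 mm of its predicted place. Next, check the cover height and work out the move.

```bash
python3 - <<'E'
from m import *
I,c2=W[2];c3=W[3][1]
k=blobs(hsv(I,(0,0,140),(180,60,255)),(0,80,100,200))[0]
q=cv2.approxPolyDP(cv2.convexHull(k),6,True)[:,0];print(q.tolist())
r=q[np.argmax(q[:,0])];print(r,tri((c2,r),(c3,(159,153))))
ct,cs=get_calibration("top"),get_calibration("scene")
b=min(q.tolist(),key=lambda p:np.hypot(p[0]-66,p[1]-192));print(b,tri((c2,b),(c3,(136,209))))
for z in (.15,.014):move((.472,.275,z),R.from_matrix(np.array([[np.cos(1.393),np.sin(1.393),0],[np.sin(1.393),-np.cos(1.393),0],[0,0,-1]]).T))
E
```

```text
[[83, 133], [62, 192], [0, 164], [0, 91]]
[ 83 133] (array([0.50791047, 0.20281213, 0.00677371]), [np.float64(0.00035221789522085295), np.float64(0.0003522178952206818)])
[62, 192] (array([0.41402561, 0.21760687, 0.01302653]), [np.float64(0.0010615314054635582), np.float64(0.0010615314054635734)])
shift [ 0.0586 -0.763   0.3441] turn [-1.0000e-04 -1.4000e-03 -1.4073e+00]
shift [ 0.0582 -0.7627  0.7974] turn [-1.0000e-04 -1.4000e-03 -1.4073e+00]
```

Call:
{"fn": "drive_tool", "kwargs": {"increments": [[0.01,-0.12,0.02,0,0,-0.14],[0.02,-0.24,0.04,0,0,-0.28],[0.03,-0.36,0.06,0,0,-0.42],[0.04,-0.48,0.08,0,0,-0.56],[0.05,-0.6,0.1,0,0,-0.7]]}}

```text
time: 3.22
ee_pos: [0.485, 0.2234, 0.2225]
eef_rot: [0.914, 0.405, 0.0, 0.001]
ft_force: [0.5, -0.8, 0.4]
width: 0.087
grip_force: 0.0
```

Call:
{"fn": "drive_tool", "kwargs": {"increments": [[0,0,0.05,0,0,-0.14],[0,0,0.1,0,0,-0.28],[0,0,0.15,0,0,-0.42],[0,0,0.2,0,0,-0.56],[0,0,0.25,0,0,-0.707]]}}

```text
time: 3.63
ee_pos: [0.4855, 0.2219, 0.1468]
eef_rot: [0.768, 0.641, -0.0, 0.001]
ft_force: [0.3, 0.0, 0.4]
width: 0.087
grip_force: 0.0
```

```bash
cat >> h.py <<'E'
def down(a):
    return R.from_matrix(np.array([[np.cos(a),np.sin(a),0],[np.sin(a),-np.cos(a),0],[0,0,-1]]).T)
E
python3 - <<'E'
from h import *
for z in (.06,.014):move((.472,.275,z),down(1.395))
E
```

```text
shift [ 0.1663 -0.0762  0.2891] turn [ 0.0006  0.0014 -0.0055]
shift [ 0.1665 -0.0763  0.4424] turn [ 0.0006  0.0014 -0.0055]
```

Call:
{"fn": "drive_tool", "kwargs": {"increments": [[0.06,-0.03,0.05,0,0,0],[0.12,-0.055,0.1,0,0,0],[0.166,-0.076,0.16,0,0,0],[0.166,-0.076,0.22,0,0,0],[0.166,-0.076,0.28,0,0,0]]}}

```text
time: 4.05
ee_pos: [0.472, 0.2762, 0.0627]
eef_rot: [0.769, 0.639, -0.0, 0.0]
ft_force: [0.4, -1.0, 0.6]
width: 0.087
grip_force: 0.0
```

Call:
{"fn": "drive_tool", "kwargs": {"increments": [[0,0,0.05,0,0,0],[0,0,0.1,0,0,0],[0,0,0.15,0,0,0],[0,0,0.16,0,0,0],[0,0,0.16,0,0,0]]}}

```text
time: 4.47
ee_pos: [0.4713, 0.2761, 0.0145]
eef_rot: [0.769, 0.639, -0.001, -0.0]
ft_force: [-0.6, -0.4, -0.0]
width: 0.0875
grip_force: 0.0
```

Call:
{"fn": "drive_tool", "kwargs": {"increments": [[0,0,0,0,0,0],[0,0,0,0,0,0],[0,0,0,0,0,0],[0,0,0,0,0,0],[0,0,0,0,0,0]], "claw": 1, "force": 40}}

```text
time: 4.88
ee_pos: [0.4719, 0.2768, 0.016]
eef_rot: [0.769, 0.639, 0.0, 0.0]
ft_force: [0.7, -0.4, -0.1]
width: 0.0616
grip_force: 0.0
```

Call:
{"fn": "drive_tool", "kwargs": {"increments": [[0,0,0,0,0,0],[0,0,0,0,0,0],[0,0,0,0,0,0],[0,0,0,0,0,0],[0,0,0,0,0,0]]}}

```text
time: 5.3
ee_pos: [0.4716, 0.2768, 0.0155]
eef_rot: [0.769, 0.639, -0.0, 0.0]
ft_force: [-0.7, -1.4, 1.1]
width: 0.0282
grip_force: 0.0
```

Call:
{"fn": "drive_tool", "kwargs": {"increments": [[0,0,0,0,0,0],[0,0,0,0,0,0],[0,0,0,0,0,0],[0,0,0,0,0,0],[0,0,0,0,0,0]]}}

```text
time: 5.72
ee_pos: [0.4716, 0.2768, 0.0155]
eef_rot: [0.769, 0.639, -0.0, 0.0]
ft_force: [0.3, -0.2, 0.6]
width: 0.0218
grip_force: 40.0
```

Call:
{"fn": "drive_tool", "kwargs": {"increments": [[0,0,-0.05,0,0,0],[0,0,-0.12,0,0,0],[0,0,-0.22,0,0,0],[0,0,-0.32,0,0,0],[0,0,-0.42,0,0,0]]}}

```text
time: 6.13
ee_pos: [0.471, 0.2768, 0.1436]
eef_rot: [0.769, 0.639, -0.0, -0.0]
ft_force: [0.8, -0.1, -1.9]
width: 0.0216
grip_force: 40.0
```

```bash
python3 - <<'E'
from h import *
import pickle
s=read_state();print(s["ee_pos"],s["width"],s["grip_force"],s["ft_force"])
T,S=camera("top"),camera("scene"); cv2.imwrite("pics/t4.png",T);cv2.imwrite("pics/s4.png",S)
w,c=snap("wrist");cv2.imwrite("pics/w4.png",w);pickle.dump(c,open("c4.pkl","wb"))
cv2.imwrite("pics/v4.png",np.hstack([cv2.resize(w,(400,300)),cv2.resize(T[160:280,60:220],(400,300))]))
a=1.393+.4825
for d in (1.395+.48,): move((.6518,-.0089,.15),down(d))
E
```

```text
[0.47101407 0.2767889  0.14357036] 0.021641237560475646 39.997804602608085 [ 0.79067836 -0.1273547  -1.8727117 ]
shift [-0.8296  0.762  -0.0179] turn [ 0.0053 -0.0013 -0.6214]
```

View pics/v4.png

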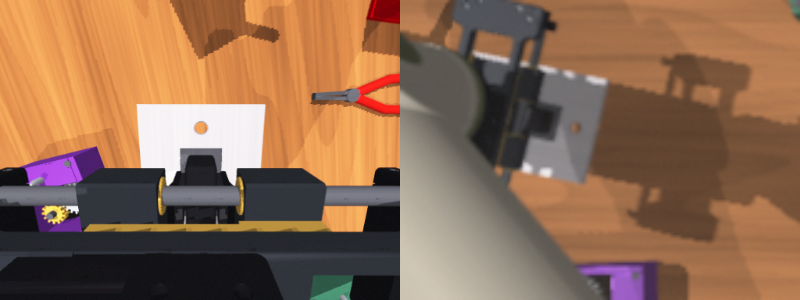

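The cover is held; the wrist view shows one hole at about (257,163) in full-size pixels. Measure where it sits in the hand.

```bash
cat > hole.py <<'E'
from h import *
hsv=lambda i,lo,hi: cv2.inRange(cv2.cvtColor(i,cv2.COLOR_BGR2HSV),lo,hi)
def cov(I,c,tcp,rot,show=False):
    "cover in tool frame: hole and far edge corners, plate top 7.5 mm behind the TCP along -z"
    k=blobs(hsv(I,(0,0,150),(180,60,255)),(120,100,400,215))[0];m=np.zeros(I.shape[:2],np.uint8);cv2.fillPoly(m,[k],255)
    m[214:]=0
    hs=[]
    h=blobs(cv2.bitwise_not(hsv(I,(0,0,150),(180,60,255)))&m,(235,140,280,185),20)[0]
    z=tcp[2]-.0075
    f=lambda p:rot.inv().apply(plane(c,p,z)-tcp)
    pts=k[:,0]; far=[]
    for u in range(190,325,15):
        col=pts[pts[:,0]==u]
        if len(col): far.append(f((u,col[:,1].min()-.5)))
    far=np.array(far);L=[];Rr=[]
    for v in range(145,185,5):
        row=pts[pts[:,1]==v]
        L.append(f((row[:,0].min()-.5,v)));Rr.append(f((row[:,0].max()+.5,v)))
    L,Rr=np.array(L),np.array(Rr)
    hp=f(cen(h)); sl=lambda A:np.polyfit(A[:,0],A[:,1],1)[0]
    print("hole",cen(h),(hp*1e3).round(1),"area",cv2.contourArea(h),"far x",(far[:,0].mean()*1e3).round(1),"slope far",-np.polyfit(far[:,1],far[:,0],1)[0].round(4),"L",sl(L).round(4),"R",sl(Rr).round(4),"mid y",((L[:,1].mean()+Rr[:,1].mean())*500).round(1),"w",((L[:,1].mean()-Rr[:,1].mean())*1e3).round(1))
E
python3 - <<'E'
from hole import *
import pickle
I=cv2.imread("pics/w4.png");c=pickle.load(open("c4.pkl","rb"));s=read_state()
cov(I,c,s["ee_pos"],R.from_quat(s["eef_rot"]))
E
```

```text
hole [256.61287224 163.09125841] [46.8  0.9  7.6] area 173.5 far x 65.7 slope far -0.0005 L -0.0012 R 0.012 mid y 1.1 w -101.7
```

Call:
{"fn": "drive_tool", "kwargs": {"increments": [[-0.08,0.075,-0.01,0,0,0],[-0.17,0.155,-0.02,0,0,0],[-0.26,0.235,-0.02,0,0,0],[-0.34,0.315,-0.02,0,0,0],[-0.42,0.385,-0.02,0,0,0]]}}

```text
time: 6.7
ee_pos: [0.5624, 0.1294, 0.1464]
eef_rot: [0.769, 0.639, -0.001, -0.0]
ft_force: [0.5, 1.0, -2.6]
width: 0.0217
grip_force: 40.0
```

Call:
{"fn": "drive_tool", "kwargs": {"increments": [[-0.08,0.075,0,0,0,0],[-0.17,0.155,0,0,0,0],[-0.25,0.235,0,0,0,0],[-0.33,0.315,0,0,0,0],[-0.41,0.377,0,0,0,0]]}}

```text
time: 7.12
ee_pos: [0.6511, -0.012, 0.1459]
eef_rot: [0.769, 0.639, -0.001, -0.001]
ft_force: [0.5, 1.2, -2.4]
width: 0.0216
grip_force: 40.0
```

Call:
{"fn": "drive_tool", "kwargs": {"increments": [[0,0,0,0,0,-0.125],[0,0,0,0,0,-0.25],[0,0,0,0,0,-0.375],[0,0,0,0,0,-0.5],[0,0,0,0,0,-0.625]]}}

```text
time: 7.53
ee_pos: [0.6499, -0.0099, 0.146]
eef_rot: [0.589, 0.808, -0.001, -0.001]
ft_force: [-0.5, -0.4, -2.3]
width: 0.0217
grip_force: 40.0
```

```bash
python3 - <<'E'
from hole import *
import pickle
s=read_state();print(s["time"],s["ee_pos"],s["grip_force"])
w,c=snap("wrist");cv2.imwrite("pics/w5.png",w);pickle.dump(c,open("c5.pkl","wb"))
cov(w,c,s["ee_pos"],R.from_quat(s["eef_rot"]))
print("pin tip px",proj(c,(.6378,.0351,.077)),"base",proj(c,(.6378,.0351,.06)))
move((.6518,-.0089,.111),down(1.878))
cv2.imwrite("pics/v5.png",np.hstack([cv2.resize(w[100:220,180:340],(480,360),interpolation=cv2.INTER_CUBIC),cv2.resize(w[0:240,100:420],(320,240))[:,:].repeat(1,0) if 0 else cv2.copyMakeBorder(cv2.resize(w[0:240,100:420],(320,240)),0,120,0,0,cv2.BORDER_CONSTANT)]))
E
```

```text
7.5333 [ 0.64989454 -0.00988227  0.14603502] 39.996830681338906
hole [256.89159068 163.20567376] [45.5  0.8  7.5] area 164.5 far x 64.2 slope far -0.0002 L 0.0073 R 0.0115 mid y 0.7 w -100.1
pin tip px [258.82444089 153.10001216] base [258.7394334  151.47105694]
shift [0.0017 0.0075 0.1166] turn [-0.0033 -0.0009  0.0151]
```

View pics/v5.png

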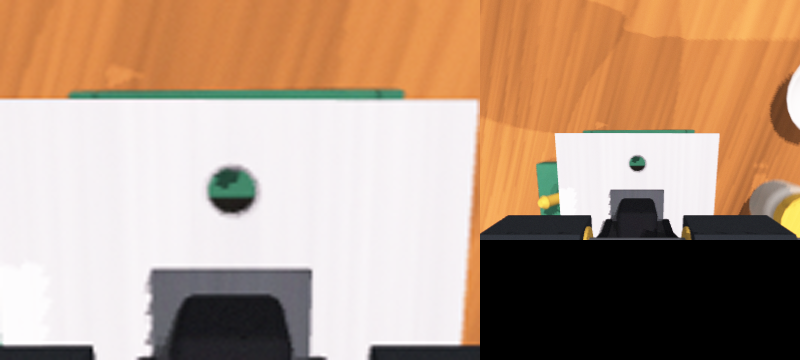

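The hole shows at about (257,163) with the case under it; the case's far edge spans (203,130)-(315,130), centred under the cover. Compare the edges numerically.

```bash
python3 - <<'E'
from hole import *
import pickle
I=cv2.imread("pics/w5.png");c=pickle.load(open("c5.pkl","rb"));s=read_state();r=R.from_quat(s["eef_rot"])
g=hsv(I,(60,80,40),(95,255,255))[:,180:340]
ys,xs=np.nonzero(g[120:140]);ys+=120;xs+=180
print(ys.min(),xs.min(),xs.max())
top=[(u,ys[xs==u].min()-.5) for u in range(xs.min()+6,xs.max()-5,4)]
f=lambda p:r.inv().apply(plane(c,p,.06)-s["ee_pos"])*1e3
e=np.array([f(p) for p in top]);print("far x",e[:,0].mean(),"slope",-np.polyfit(e[:,1],e[:,0],1)[0])
row=ys.min()+1;x=xs[ys==row];print("ends",f((x.min()-.5,row)),f((x.max()+.5,row)))
E
```

```text
130 204 313
far x 65.63775893875636 slope -0.005004872846307777
ends [ 64.90679165 -46.00734155  86.15742525] [64.24799016 51.50781152 85.9052547 ]
```

Call:
{"fn": "drive_tool", "kwargs": {"increments": [[0.002,0.0075,0.03,0,0,0.008],[0.002,0.0075,0.08,0,0,0.008],[0.002,0.0075,0.12,0,0,0.008],[0.002,0.0075,0.13,0,0,0.008],[0.002,0.0075,0.13,0,0,0.008]]}}

```text
time: 8.0
ee_pos: [0.6516, -0.0087, 0.1063]
eef_rot: [0.594, 0.805, -0.001, -0.001]
ft_force: [-0.4, 0.3, -3.3]
width: 0.0216
grip_force: 40.0
```

```bash
python3 - <<'E'
from hole import *
import pickle
s=read_state();print(s["time"],s["ee_pos"],s["ft_force"])
w,c=snap("wrist");cv2.imwrite("pics/w6.png",w);pickle.dump(c,open("c6.pkl","wb"))
cov(w,c,s["ee_pos"],R.from_quat(s["eef_rot"]))
print("pin tip px",proj(c,(.6378,.0351,.077)),proj(c,(.6378,.0351,.06)),proj(c,(.632,.053,.06)))
move((.6518,-.0089,.08),down(1.878))
cv2.imwrite("pics/v6.png",cv2.resize(w[100:220,180:340],(640,480),interpolation=cv2.INTER_CUBIC))
E
```

```text
8.0 [ 0.65163624 -0.00873324  0.10627203] [-0.36696806  0.33730632 -3.31394541]
hole [256.83773216 163.21603128] [45.6  0.8  7.5] area 170.5 far x 64.2 slope far -0.0002 L 0.0193 R 0.0114 mid y 0.6 w -100.2
pin tip px [255.4658199  158.85863019] [255.64902402 156.46843293] [255.28582739 131.04056682]
shift [-0.0006 -0.0017  0.0918] turn [-0.002  -0.0006 -0.0091]
```

View pics/v6.png

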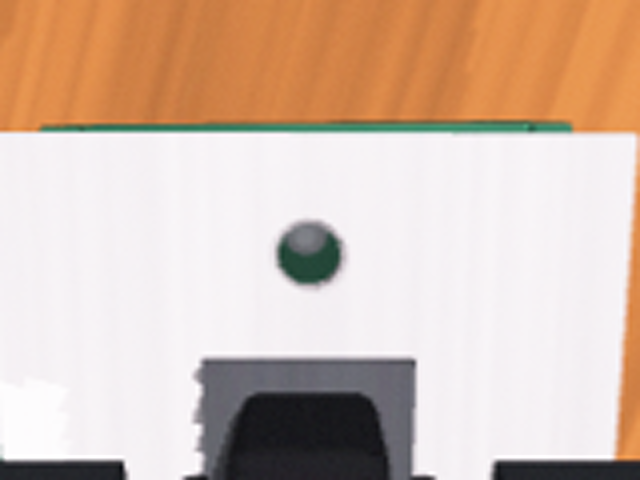

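The pin tip shows in the hole at (257,159), laterally centred; the case edge is turned about 0.01 rad relative to the cover. Correct that and descend.

Call:
{"fn": "drive_tool", "kwargs": {"increments": [[0,-0.0005,0.01,0,0,-0.011],[0,-0.0005,0.03,0,0,-0.011],[0,-0.0005,0.045,0,0,-0.011],[0,-0.0005,0.06,0,0,-0.011],[0,-0.0005,0.06,0,0,-0.011]]}}

```text
time: 8.47
ee_pos: [0.6521, -0.0088, 0.0893]
eef_rot: [0.59, 0.808, -0.0, -0.001]
ft_force: [0.4, -0.1, -3.4]
width: 0.022
grip_force: 40.0
```

Call:
{"fn": "drive_tool", "kwargs": {"increments": [[0,0,0.01,0,0,0],[0,0,0.02,0,0,0],[0,0,0.028,0,0,0],[0,0,0.034,0,0,0],[0,0,0.034,0,0,0]]}}

```text
time: 8.88
ee_pos: [0.6522, -0.0085, 0.0798]
eef_rot: [0.59, 0.808, -0.0, -0.0]
ft_force: [-1.2, 1.5, -4.1]
width: 0.022
grip_force: 40.0
```

Call:
{"fn": "drive_tool", "kwargs": {"increments": [[0,0,0.006,0,0,0],[0,0,0.011,0,0,0],[0,0,0.015,0,0,0],[0,0,0.018,0,0,0],[0,0,0.018,0,0,0]]}}

```text
time: 9.3
ee_pos: [0.6523, -0.0083, 0.0756]
eef_rot: [0.59, 0.808, -0.0, -0.0]
ft_force: [-8.9, 1.0, 5.8]
width: 0.0218
grip_force: 40.0
```

Call:
{"fn": "drive_tool", "kwargs": {"increments": [[0,0,0,0,0,0],[0,0,0,0,0,0],[0,0,0,0,0,0],[0,0,0,0,0,0],[0,0,0,0,0,0]], "claw": 0}}

```text
time: 9.72
ee_pos: [0.653, -0.0088, 0.0751]
eef_rot: [0.59, 0.807, 0.0, 0.0]
ft_force: [0.5, -0.7, -0.4]
width: 0.047
grip_force: 0.0
```

Call:
{"fn": "drive_tool", "kwargs": {"increments": [[0,0,0,0,0,0],[0,0,0,0,0,0],[0,0,0,0,0,0],[0,0,0,0,0,0],[0,0,0,0,0,0]]}}

```text
time: 10.13
ee_pos: [0.6527, -0.0086, 0.0749]
eef_rot: [0.59, 0.808, -0.0, 0.0]
ft_force: [0.2, 0.5, -0.4]
width: 0.0802
grip_force: 0.0
```

Call:
{"fn": "drive_tool", "kwargs": {"increments": [[0,0,-0.05,0,0,0],[0,0,-0.12,0,0,0],[0,0,-0.22,0,0,0],[0,0,-0.34,0,0,0],[0,0,-0.45,0,0,0]]}}

```text
time: 10.55
ee_pos: [0.6525, -0.0084, 0.2129]
eef_rot: [0.59, 0.808, 0.0, 0.0]
ft_force: [0.5, -0.5, -0.1]
width: 0.0871
grip_force: 0.0
```

```bash
python3 - <<'E'
from h import *
s=read_state();print(s["time"],s["ee_pos"],s["width"],s["ft_force"])
move((.37,-.30,.28),down(.51))
E
```

```text
10.55 [ 0.65246422 -0.00835672  0.2129493 ] 0.08711250763692877 [ 0.50146656 -0.5122672  -0.08015768]
shift [-0.6389 -1.1929 -0.2244] turn [ 9.000e-04 -7.000e-04  1.745e+00]
```

Call:
{"fn": "drive_tool", "kwargs": {"increments": [[-0.06,-0.11,-0.06,0,0,0.15],[-0.12,-0.22,-0.12,0,0,0.3],[-0.18,-0.33,-0.18,0,0,0.45],[-0.24,-0.44,-0.2,0,0,0.6],[-0.3,-0.56,-0.2,0,0,0.75]]}}

```text
time: 10.97
ee_pos: [0.5199, -0.1458, 0.2729]
eef_rot: [0.8, 0.6, 0.001, 0.002]
ft_force: [0.2, -0.6, -0.3]
width: 0.0872
grip_force: 0.0
```

Call:
{"fn": "drive_tool", "kwargs": {"increments": [[0,0,0,0,0,0.15],[0,0,0,0,0,0.3],[0,0,0,0,0,0.45],[0,0,0,0,0,0.6],[0,0,0,0,0,0.75]]}}

```text
time: 11.38
ee_pos: [0.52, -0.1451, 0.2713]
eef_rot: [0.94, 0.341, 0.0, 0.0]
ft_force: [0.0, -0.8, 0.6]
width: 0.087
grip_force: 0.0
```

```bash
python3 - <<'E'
from h import *
import pickle
s=read_state();print(s["time"],s["ee_pos"],s["eef_rot"])
w,c=snap("wrist");cv2.imwrite("pics/w7.png",w);pickle.dump(c,open("c7.pkl","wb"))
move((.385,-.31,.25),down(.51))
T=camera("top");cv2.imwrite("pics/t7.png",T);S=camera("scene");cv2.imwrite("pics/s7.png",S)
cv2.imwrite("pics/v7.png",np.hstack([cv2.resize(T[100:200,195:285],(450,500)),cv2.resize(w[:220,:],(349,150))[:,:].copy() if 0 else cv2.copyMakeBorder(cv2.resize(w[:220],(349,150)),0,350,0,0,cv2.BORDER_CONSTANT)]))
E
```

```text
11.3833 [ 0.52004303 -0.14507222  0.27126909] [9.39928999e-01 3.41369400e-01 4.10843228e-04 4.91298703e-04]
shift [-0.697   0.1388  0.0706] turn [ 0.0015 -0.0007  0.2266]
```

View pics/v7.png

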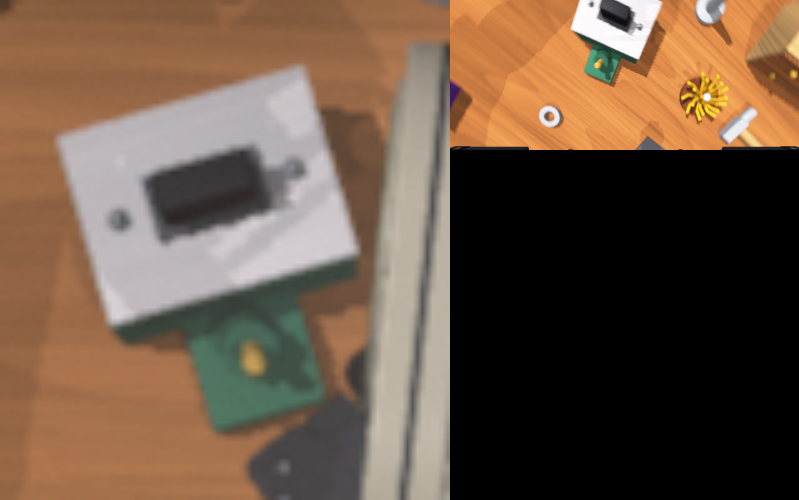

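The top view shows the cover flush with both pins through its holes. Now two views of the gun, by numbers only.

Call:
{"fn": "drive_tool", "kwargs": {"increments": [[-0.1,0.02,0.01,0,0,0.05],[-0.2,0.04,0.02,0,0,0.1],[-0.3,0.06,0.03,0,0,0.15],[-0.4,0.08,0.04,0,0,0.2],[-0.5,0.1,0.05,0,0,0.226]]}}

```text
time: 11.95
ee_pos: [0.4239, -0.266, 0.2554]
eef_rot: [0.965, 0.261, 0.0, 0.0]
ft_force: [0.9, -0.1, -0.5]
width: 0.0873
grip_force: 0.0
```

Call:
{"fn": "drive_tool", "kwargs": {"increments": [[-0.06,0.03,0.02,0,0,0],[-0.12,0.06,0.02,0,0,0],[-0.18,0.08,0.02,0,0,0],[-0.18,0.08,0.02,0,0,0],[-0.18,0.08,0.02,0,0,0]]}}

```text
time: 12.37
ee_pos: [0.3898, -0.3135, 0.2493]
eef_rot: [0.966, 0.26, 0.0, 0.0]
ft_force: [0.6, 0.6, 1.2]
width: 0.0873
grip_force: 0.0
```

```bash
cat > gun.py <<'E'
from hole import *
import pickle
red=lambda I:hsv(I,(0,150,60),(8,255,255))|hsv(I,(172,150,60),(180,255,255))
def shot(i):
    s=read_state();w,c=snap("wrist");cv2.imwrite(f"pics/w{i}.png",w);pickle.dump(c,open(f"c{i}.pkl","wb"));print(s["time"],s["ee_pos"])
    u=proj(c,(.476,-.262,.132)).astype(int);print("exp",u)
    for k in blobs(red(w),(max(u[0]-60,0),max(u[1]-60,0),u[0]+60,min(u[1]+70,212)),30)[:2]:
        q=cv2.approxPolyDP(cv2.convexHull(k),4,True)[:,0]
        print(cv2.contourArea(k),cen(k).round(1),q.tolist())
E
python3 -c "
from gun import *
shot(8)"
```

```text
12.3667 [ 0.38978558 -0.31348576  0.2493096 ]
exp [256  92]
827.5 [256.3  91.3] [[243, 76], [270, 77], [266, 108], [244, 105]]
```

Call:
{"fn": "drive_tool", "kwargs": {"increments": [[0,-0.07,0,0,0,0],[0,-0.14,0,0,0,0],[0,-0.21,0,0,0,0],[0,-0.28,0,0,0,0],[0,-0.28,0,0,0,0]]}}

```text
time: 12.83
ee_pos: [0.3481, -0.2367, 0.2494]
eef_rot: [0.965, 0.262, -0.0, 0.0]
ft_force: [0.7, -0.1, 1.5]
width: 0.0866
grip_force: 0.0
```

```bash
python3 -c "
from gun import *
shot(9)
a,b=cv2.imread('pics/w8.png'),cv2.imread('pics/w9.png')
def crop(i):
    c=pickle.load(open(f'c{i}.pkl','rb'));u=proj(c,(.476,-.262,.13)).astype(int);x,y=max(u[0]-50,0),max(u[1]-50,0);print('crop',i,x,y);return cv2.resize(cv2.imread(f'pics/w{i}.png')[y:y+100,x:x+100],(400,400),interpolation=cv2.INTER_CUBIC)
cv2.imwrite('pics/v9.png',np.hstack([crop(8),crop(9)]))"
```

```text
12.8333 [ 0.34805151 -0.2366597   0.24937152]
exp [346  95]
1083.0 [344.4  94.8] [[364, 81], [360, 108], [325, 109], [329, 84], [337, 79]]
54.5 [401.3 160.6] [[405, 155], [405, 164], [397, 164]]
crop 8 206 42
crop 9 296 45
```

View pics/v9.png

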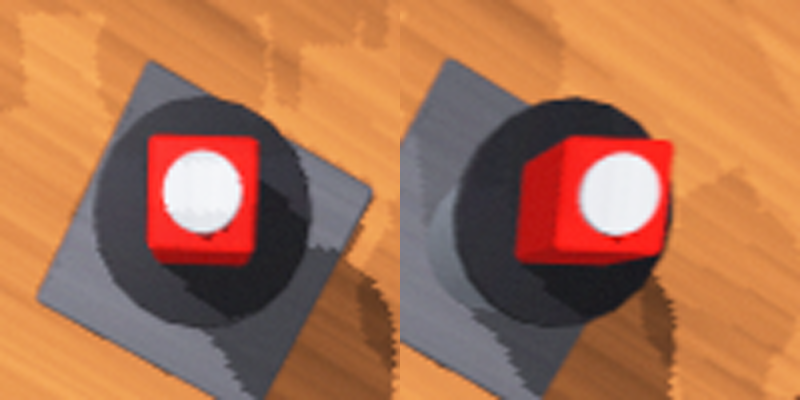

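View 8 shows the white disc on the grip at (256.5,90), the flats square with the image; view 9 shows it at (351,93). Triangulate.

```bash
python3 - <<'E'
from gun import *
L=[];F=[]
for i,e in ((8,(256.5,90)),(9,(351,93))):
    I=cv2.imread(f"pics/w{i}.png");c=pickle.load(open(f"c{i}.pkl","rb"));x,y=int(e[0]),int(e[1])
    k=blobs(hsv(I,(0,0,150),(180,80,255)),(x-18,y-18,x+18,y+18),30)[0];print(cen(k),cv2.contourArea(k));L.append((c,cen(k)))
    u=blobs(hsv(I,(0,0,0),(180,110,72))|red(I),(x-45,y-30,x+30,y+45),200)[0]
    (cx,cy),r=cv2.minEnclosingCircle(u);print("flange",cx,cy,r);F.append((c,(cx,cy)))
x,e=tri(*L);print("disc",x,e);print(tri(*F))
print(plane(L[0][0],L[0][1],.135),plane(L[1][0],L[1][1],.135))
for z in (.2,.099): move((x[0],x[1],z),down(.526))
E
```

```text
[256.03003534  89.48763251] 283.0
flange 257.3480529785156 94.7791519165039 28.781356811523438
[350.34586895  93.05698006] 292.5
flange 339.0 98.5 30.516489028930664
disc [ 0.47718146 -0.26136553  0.14212598] [np.float64(0.00018248823899119713), np.float64(0.00018248823899137578)]
(array([ 0.47747357, -0.26270007,  0.10208202]), [np.float64(0.0005243037071107601), np.float64(0.00052430370711077)])
[ 0.47814119 -0.26079619  0.135     ] [ 0.47890952 -0.26301296  0.135     ]
shift [0.3316 0.2823 0.1652] turn [0.0022 0.0013 0.0044]
shift [0.332  0.2817 0.5019] turn [0.0022 0.0013 0.0044]
```

Call:
{"fn": "drive_tool", "kwargs": {"increments": [[0.08,0.07,0.03,0,0,0],[0.16,0.14,0.06,0,0,0],[0.24,0.21,0.1,0,0,0],[0.332,0.282,0.12,0,0,0.004],[0.332,0.282,0.12,0,0,0.004]]}}

```text
time: 13.3
ee_pos: [0.4811, -0.2627, 0.2091]
eef_rot: [0.966, 0.259, 0.001, -0.003]
ft_force: [-0.8, 0.4, -0.4]
width: 0.0869
grip_force: 0.0
```

```bash
python3 -c "
from h import *
print(read_state()['ee_pos']);move((.4772,-.2615,.098),down(.526))"
```

```text
[ 0.48109522 -0.26269999  0.209097  ]
shift [-0.0103 -0.0078  0.3703] turn [-0.0076 -0.0037 -0.0014]
```

Call:
{"fn": "drive_tool", "kwargs": {"increments": [[0,0,0.05,0,0,0],[0,0,0.1,0,0,0],[0,0,0.13,0,0,0],[0,0,0.13,0,0,0],[0,0,0.13,0,0,0]]}}

```text
time: 13.72
ee_pos: [0.4768, -0.2636, 0.1741]
eef_rot: [0.966, 0.258, -0.0, -0.0]
ft_force: [0.4, 0.1, 0.4]
width: 0.0871
grip_force: 0.0
```

```bash
python3 -c "
from h import *
print(read_state()['ee_pos']);move((.4772,-.2615,.098),down(.526))"
```

```text
[ 0.47680331 -0.26360329  0.17407626]
shift [ 0.0046 -0.0053  0.2536] turn [-0.0004 -0.0001 -0.005 ]
```

Call:
{"fn": "drive_tool", "kwargs": {"increments": [[0.005,-0.005,0.06,0,0,-0.005],[0.005,-0.005,0.12,0,0,-0.005],[0.005,-0.005,0.18,0,0,-0.005],[0.005,-0.005,0.23,0,0,-0.005],[0.005,-0.005,0.25,0,0,-0.005]]}}

```text
time: 14.13
ee_pos: [0.4769, -0.2617, 0.0982]
eef_rot: [0.966, 0.26, -0.0, -0.0]
ft_force: [-0.1, 0.7, -0.2]
width: 0.0867
grip_force: 0.0
```

Call:
{"fn": "drive_tool", "kwargs": {"increments": [[0,0,0,0,0,0],[0,0,0,0,0,0],[0,0,0,0,0,0],[0,0,0,0,0,0],[0,0,0,0,0,0]], "claw": 1, "force": 55}}

```text
time: 14.55
ee_pos: [0.4777, -0.2619, 0.0999]
eef_rot: [0.966, 0.26, 0.0, 0.001]
ft_force: [-0.1, -0.2, 0.6]
width: 0.0615
grip_force: 0.0
```

Call:
{"fn": "drive_tool", "kwargs": {"increments": [[0,0,0,0,0,0],[0,0,0,0,0,0],[0,0,0,0,0,0],[0,0,0,0,0,0],[0,0,0,0,0,0]]}}

```text
time: 14.97
ee_pos: [0.4772, -0.2617, 0.099]
eef_rot: [0.966, 0.26, -0.0, 0.0]
ft_force: [0.8, 0.1, -0.3]
width: 0.0281
grip_force: 0.0
```

Call:
{"fn": "drive_tool", "kwargs": {"increments": [[0,0,0,0,0,0],[0,0,0,0,0,0],[0,0,0,0,0,0],[0,0,0,0,0,0],[0,0,0,0,0,0]]}}

```text
time: 15.38
ee_pos: [0.4772, -0.2617, 0.0989]
eef_rot: [0.966, 0.26, 0.0, 0.0]
ft_force: [0.2, -0.8, -0.7]
width: 0.0256
grip_force: 54.6
```

Call:
{"fn": "drive_tool", "kwargs": {"increments": [[0,0,-0.05,0,0,0],[0,0,-0.13,0,0,0],[0,0,-0.22,0,0,0],[0,0,-0.32,0,0,0],[0,0,-0.42,0,0,0]]}}

```text
time: 15.8
ee_pos: [0.4767, -0.2613, 0.2258]
eef_rot: [0.966, 0.26, -0.0, -0.0]
ft_force: [0.1, -0.3, -3.1]
width: 0.0257
grip_force: 54.6
```

```bash
cat > goal.py <<'E'
from h import *
yaw=.3075; tip=np.array([.566,-.036,.068]); C=R.from_euler("z",yaw)
n=C.apply([-np.sin(.5),0,np.cos(.5)])
G=C*R.from_euler("y",-.5)*C.inv()*down(yaw)
def go(d,lat=(0,0)):  # d: socket floor's distance out from the tip
    move(tip+n*(.0809+d)+G.apply([lat[0],lat[1],0]),G)
E
python3 -c "
from goal import *
s=read_state();print(s['ee_pos'],s['grip_force'],s['width'],s['ft_force']);print(n,-G.apply([0,0,1]),tip+n*.131);go(.05)
S=camera('scene');cv2.imwrite('pics/s10.png',S)"
```

```text
[ 0.47667592 -0.26134838  0.22579737] 54.56964028067887 0.02571451462450948 [ 0.13874288 -0.30900213 -3.07942515]
[-0.45693724 -0.14511101  0.87758256] [-0.45693724 -0.14511101  0.87758256] [ 0.50614122 -0.05500954  0.18296332]
shift [ 0.4302 -0.5455  0.1434] turn [-0.0706  0.6349  0.2714]
```

Call:
{"fn": "drive_tool", "kwargs": {"increments": [[0.04,-0.055,0,-0.007,0.063,0.027],[0.085,-0.11,0,-0.014,0.127,0.054],[0.13,-0.165,0,-0.021,0.19,0.081],[0.17,-0.22,0,-0.028,0.254,0.109],[0.215,-0.273,0,-0.035,0.317,0.136]]}}

```text
time: 16.27
ee_pos: [0.4917, -0.1576, 0.2244]
eef_rot: [0.971, 0.205, 0.124, -0.019]
ft_force: [-0.5, 0.1, -2.0]
width: 0.0257
grip_force: 54.6
```

```bash
python3 -c "
from goal import *
s=read_state();print(s['ee_pos'],s['joint_positions'].round(2));go(.05)"
```

```text
[ 0.49166701 -0.15761661  0.22443557] [ 1.13 -0.01 -0.78  1.87 -0.2   1.09 -0.73]
shift [ 0.1429 -0.2955  0.1756] turn [-0.034   0.3149  0.1336]
```

Call:
{"fn": "drive_tool", "kwargs": {"increments": [[0.03,-0.06,0.03,-0.007,0.063,0.027],[0.06,-0.12,0.07,-0.014,0.127,0.054],[0.085,-0.18,0.1,-0.021,0.19,0.081],[0.115,-0.24,0.14,-0.028,0.254,0.109],[0.143,-0.296,0.175,-0.034,0.315,0.134]]}}

```text
time: 16.68
ee_pos: [0.5056, -0.055, 0.1825]
eef_rot: [0.958, 0.148, 0.244, -0.037]
ft_force: [0.3, 1.1, -1.7]
width: 0.0255
grip_force: 54.6
```

Call:
{"fn": "drive_tool", "kwargs": {"increments": [[0,0,0,0,0,0],[0,0,0,0,0,0],[0,0,0,0,0,0],[0,0,0,0,0,0],[0,0,0,0,0,0]]}}

```text
time: 17.1
ee_pos: [0.5066, -0.0564, 0.1839]
eef_rot: [0.958, 0.149, 0.244, -0.038]
ft_force: [-0.1, -1.0, -2.0]
width: 0.0255
grip_force: 54.6
```

```bash
python3 - <<'E'
from goal import *
from gun import red,hsv
import pickle
s=read_state();r=R.from_quat(s["eef_rot"]);print(s['time'],s['ee_pos'],s['joint_positions'].round(2));go(.05);go(.005);go(-.011)
W,c=snap("wrist");cv2.imwrite("pics/w11.png",W)
T,S=camera("top"),camera("scene");cv2.imwrite("pics/t11.png",T);cv2.imwrite("pics/s11.png",S)
ct,cs=get_calibration("top"),get_calibration("scene")
# expected image places of the gun's parts and the nipple
for nm,q in (("top",ct),("scene",cs),("wrist",c)):
    f=lambda z:proj(q,s["ee_pos"]+r.apply([0,0,.0929-z])).round(1)
    print(nm,"mouth",f(0),"barrel",f(.062),"tip",proj(q,tip).round(1))
# barrel in the scene view
u=proj(cs,s["ee_pos"]+r.apply([0,0,.0929-.062])).astype(int)
for k in blobs(red(S),(u[0]-25,u[1]-25,u[0]+25,u[1]+25),15)[:2]: print("red",cen(k),cv2.minAreaRect(k))
k=blobs(hsv(S,(15,90,80),(35,255,255)),(240,195,290,225),5)
print("brass",[(cen(j),j[:,0].min(0),j[:,0].max(0)) for j in k])
E
```

```text
17.1 [ 0.50659021 -0.05637896  0.1839225 ] [ 1.07 -0.21 -0.79  2.16 -0.59  0.78 -0.65]
shift [-0.0016 -0.0048  0.0031] turn [0.0001 0.0016 0.001 ]
shift [-0.0014 -0.0048  0.1531] turn [0.0001 0.0016 0.001 ]
shift [-0.0013 -0.0048  0.2065] turn [0.0001 0.0016 0.001 ]
top mouth [247.8 177.7] barrel [250.4 187.2] tip [245.8 172.5]
scene mouth [266.2 190.8] barrel [266.3 169.7] tip [266.5 203.7]
wrist mouth [257.5 199.4] barrel [257.7 220.4] tip [256.1 190.8]
red [266.29476584 152.74104683] ((266.5, 152.5), (15.0, 9.0), 90.0)
red [266.44230769 174.51602564] ((266.5, 175.0), (6.0, 11.0), 90.0)
brass [(array([266.13461538, 207.51923077]), array([264, 203], dtype=int32), array([268, 212], dtype=int32))]
```

Call:
{"fn": "drive_tool", "kwargs": {"increments": [[-0.001,-0.004,0.03,0,0,0],[-0.001,-0.004,0.06,0,0,0],[-0.001,-0.004,0.09,0,0,0],[-0.001,-0.004,0.12,0,0,0],[-0.001,-0.004,0.145,0,0,0]]}}

```text
time: 17.67
ee_pos: [0.5257, -0.0484, 0.1447]
eef_rot: [0.958, 0.149, 0.244, -0.038]
ft_force: [0.3, -0.4, -2.3]
width: 0.0254
grip_force: 54.6
```

Call:
{"fn": "drive_tool", "kwargs": {"increments": [[0,0,0.005,0,0,0],[0,0,0.01,0,0,0],[0,0,0.015,0,0,0],[0,0,0.02,0,0,0],[0,0,0.02,0,0,0]]}}

```text
time: 18.08
ee_pos: [0.5282, -0.0476, 0.14]
eef_rot: [0.958, 0.149, 0.244, -0.038]
ft_force: [-0.6, -0.7, -2.8]
width: 0.0256
grip_force: 54.6
```

```bash
python3 -c "
from goal import *
s=read_state();print(s['ft_force'],'axial',s['ft_force']@n,s['grip_force']);go(0)"
```

```text
[-0.60919822 -0.73608209 -2.80439381] axial -2.075908130043199 54.572868430987
shift [0.0005 0.0013 0.004 ] turn [0.0002 0.0018 0.0017]
```

Call:
{"fn": "drive_tool", "kwargs": {"increments": [[0,0.001,0.005,0,0,0],[0,0.001,0.01,0,0,0],[0,0.001,0.015,0,0,0],[0,0.001,0.02,0,0,0],[0,0.001,0.02,0,0,0]]}}

```text
time: 18.5
ee_pos: [0.5312, -0.0469, 0.1346]
eef_rot: [0.958, 0.149, 0.244, -0.038]
ft_force: [-3.3, -0.7, 3.0]
width: 0.0259
grip_force: 54.6
```

Call:
{"fn": "drive_tool", "kwargs": {"increments": [[0,0,0.005,0,0,0],[0,0,0.01,0,0,0],[0,0,0.015,0,0,0],[0,0,0.015,0,0,0],[0,0,0.015,0,0,0]]}}

```text
time: 18.92
ee_pos: [0.5331, -0.0463, 0.1306]
eef_rot: [0.958, 0.149, 0.244, -0.038]
ft_force: [-0.5, -0.5, 2.5]
width: 0.0257
grip_force: 54.6
```

```bash
python3 -c "
from goal import *
s=read_state();print(s['ft_force'],'axial',s['ft_force']@n,s['grip_force']);go(-.01)"
```

```text
[-0.54461372 -0.54011618  2.50957255] axial 2.5295882022904097 54.57235322333872
shift [0.0006 0.0006 0.0019] turn [-0.0002  0.0016  0.0015]
```

Call:
{"fn": "drive_tool", "kwargs": {"increments": [[0,0,0.003,0,0,0],[0,0,0.006,0,0,0],[0,0,0.008,0,0,0],[0,0,0.008,0,0,0],[0,0,0.008,0,0,0]]}}

```text
time: 19.33
ee_pos: [0.5345, -0.0464, 0.1298]
eef_rot: [0.958, 0.149, 0.244, -0.037]
ft_force: [-21.2, -1.4, 28.2]
width: 0.0253
grip_force: 54.8
```

Call:
{"fn": "drive_tool", "kwargs": {"increments": [[0,0,0,0,0,0],[0,0,0,0,0,0],[0,0,0,0,0,0],[0,0,0,0,0,0],[0,0,0,0,0,0]]}}

```text
time: 19.75
ee_pos: [0.5345, -0.0463, 0.1298]
eef_rot: [0.958, 0.149, 0.244, -0.037]
ft_force: [-21.6, -1.9, 28.5]
width: 0.0258
grip_force: 54.8
```

```bash
python3 -c "
from goal import *
s=read_state();print(s['ft_force'],'axial',s['ft_force']@n,s['torque'],s['grip_force']);go(-.01)"
```

```text
[-21.60609092  -1.86778664  28.4930049 ] axial 35.14862819714411 [0.69850063 2.14167373 0.72539026] 54.752182960510254
shift [-0.0018 -0.0011 -0.0025] turn [0.0008 0.0017 0.0019]
```

Call:
{"fn": "drive_tool", "kwargs": {"increments": [[0,0,-0.001,0,0,0],[0,0,-0.002,0,0,0],[0,0,-0.003,0,0,0],[0,0,-0.003,0,0,0],[0,0,-0.003,0,0,0]]}}

```text
time: 20.17
ee_pos: [0.534, -0.0464, 0.1301]
eef_rot: [0.958, 0.149, 0.244, -0.037]
ft_force: [-11.0, -1.7, 15.5]
width: 0.0261
grip_force: 54.7
```

```bash
python3 - <<'E'
from goal import *
from gun import red
s=read_state();a=s['ft_force']@n;print('axial',a,s['grip_force'],s['ee_pos']);go(-.01)
cs=get_calibration("scene");S=camera("scene");cv2.imwrite("pics/s12.png",S)
r=R.from_quat(s["eef_rot"]);f=lambda z:proj(cs,s["ee_pos"]+r.apply([0,0,.0929-z])).round(1)
print("expect top",f(.132),"barrel",f(.062))
for k in blobs(red(S),(235,130,300,215),15)[:3]: print("red",cen(k),cv2.boundingRect(k))
k=blobs(cv2.inRange(cv2.cvtColor(S,cv2.COLOR_BGR2HSV),(0,0,140),(180,60,255)),(235,195,300,260))[0]
print("cover",[plane(cs,p,.068).round(3).tolist() for p in cv2.boxPoints(cv2.minAreaRect(k))])
E
```

```text
axial 18.922236614979624 54.738515401259065 [ 0.53402503 -0.04635679  0.13009371]
shift [-0.0009 -0.0006 -0.001 ] turn [0.0007 0.0015 0.0017]
expect top [266.8 166.7] barrel [266.6 190.5]
red [266.4789916  174.29971989] (262, 167, 10, 15)
red [266.40251572 195.48742138] (261, 193, 12, 6)
red [267.00595238 187.35714286] (261, 185, 12, 5)
cover [[0.627, -0.09, 0.068], [0.585, 0.04, 0.068], [0.679, 0.065, 0.068], [0.719, -0.057, 0.068]]
```

```bash
python3 -c "
from bench import *
print(close_job())"
```

```text
the job is handed in; nothing more can be done
None
```

The cover is on the case over both pins and let go of. The gun is gripped and pushed squarely onto the nipple at its stop with about 21 N. I handed the job in at about 20 s; it returned no verdict.

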